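# Change the foil carrier on a blocking press and set its dwell

## Robot

A 6-joint arm with a two-finger parallel gripper is mounted at the origin on the work surface. World frame = base frame: x ahead of the robot, y to its left, z up, the work surface at z = 0. Lengths are in mm, angles in rad, forces in N, time in s.
With the tool pointing down it reaches from about 150 to 775 mm from the base axis. Payload 6.1 kg.
Tool frame: the origin (TCP) lies on the centre line of the jaws, within the pads' length; the fingertips stand 17 mm ahead of it and the grasp point (between the pads) lies 2 mm behind it; z points along the fingers, y is the line along which they close (so a half turn about z gives the same grasp; the last joint's range is limited). The gripper opens to 85 mm and grips with 20 to 120 N. Pads are 22 mm wide; open, the fingers measure 114 mm over their backs; the gripper's body (76 mm by 85 mm) begins 54 mm behind the grasp point. The pads swing forward as they close: fully open they stand 13 mm farther back than shut.
Start: joints at [-1.254, 0.126, -0.04, 1.405, 0, 1.571], TCP at [163.545, -498.86, 248.295] pointing down, gripper open.
Joint ranges: [-2.72, 2.72], [-0.95, 1.95], [-1.27, 1.35], [-1.78, 2.02], [-1.46, 1.47], [-3.14, 3.14]. Speed limits (rad/s): [2.39, 2.39, 3.01, 3.14, 3.14, 3.14].

## Interface

Orientations are given as a rotation vector (axis times angle).
In Python, from cell import robot gives the robot as it stands. Calls block until the motion is done:
- robot.reach(position, orientation): joint-space move of the TCP to a pose.
- robot.move_l(position, v=150, rotation=None, force_limit=None): straight line of the TCP; rotation=None keeps the orientation; v is the mean speed in mm/s. With force_limit (N) it stops when the force on the tool has changed by that much, and returns True; else False.
- robot.goto_joints(angles): joint-space move.
- robot.move_gripper(opening, force=None): opening from 0.0 (shut) to 1.0 (fully open); force is the grip in N (None keeps the last); returns when the fingers have stopped.
- robot.dwell(seconds).
- robot.inverse_kinematics(position, orientation): joint angles nearest the present ones, or None.
- robot.sense(): the state.
- robot.snapshot(name): name is "scene" or "top" or "wrist"; returns the picture (400x640x3 uint8, blue, green, red); there is no depth.
- robot.camera_params(name): a dict with "camera_matrix" (3x3 intrinsics, pixels), "pose" (4x4, takes a point from camera to world coordinates). Camera axes: x right, y up, looking along -z (the intrinsics and any distortion apply to the point x, -y, -z); pixel columns grow to the right and rows downward; lengths in mm; the calibration is good to about 2 mm. A picture is of the moment at which its call begins: read the wrist's pose just before it. camera_params takes no time and is no camera call; for the wrist camera it gives the pose at the moment of the call.
A pose or a line that the arm cannot do raises robot.PlanningError and nothing moves.
- robot.close_job(): hands the job in; it is judged then, once.
The state is a dict: "clock": time; "qpos": joint angles; "qvel": joint speeds; "tau": joint torques, N m; "tcp_pos": TCP position; "ee_rot": TCP orientation; "force": force on the tool from outside, world axes, zero at the start; "ft_torque": the same for the moment, N m; "finger_gap": opening from 0.0 (shut) to 1.0 (fully open); "grip_force": force on a finger pad.
Only numpy, scipy, OpenCV 4.12 (cv2) and the standard library are available. Lean on these libraries where they do the work, as an engineer would, in place of code of your own. Each camera call takes 0.05 s, during which the arm holds its last target. There are 200 camera calls.

## Task

Take the carrier with the wide foil roll off the rack, carry it hanging level, without setting it down, over to the press, and lower its crossbar into the press's two unwind hooks, letting go only once it rests in them. When it hangs there by itself, roll the knurled wheel of the dwell timer by its edge until the 6 sits squarely in the window. Leave the narrow roll, the glue pot and the brush as they are.

Things in the scene. Friction and masses are not known exactly. Their poses are not given: they have to be found in the camera images.
- wide_carrier: The carrier to move, about 0.55 kg: a steel crossbar (10 mm thick, 128 mm long), a black grip block round its middle, two flat straps going down from its ends (134 mm over all) to a gold foil roll 100 mm wide, 80 mm in diameter, its axle 125 mm and its underside 165 mm below the bar. Origin: centre of the grip block, on the bar's axis; y along the bar, z up. Both ends are alike.
- wide_carrier_grip (a point): Centre of that grip block (same point and axes as wide_carrier), on the bar's axis. The block is 16 mm thick (x), 44 mm long (y), 18 mm high (z); take it from above across its thickness. It hangs midway between its two hooks (76 mm clear between them).
- narrow_carrier: Like the wide carrier in every way but for its roll, which is only 46 mm wide. Hangs on the rack's other hooks and stays there. Origin and axes as for the wide one.
- rack: Grey rack, fixed, base 150 x 290 mm. Both carriers hang on it side by side, 160 mm apart (either may be left or right), bars along its y, 235 mm up. Each bar lies in two open hooks 84 mm apart, between its straps. They come from a rail 78 mm behind (+x), tips at -x, 22 mm before and 22 mm above the bar's axis: lift 35 to 60 mm, then draw off towards -x by 50 mm. Origin: on the table, midway below the bars.
- press: Hot-foil blocking press, fixed, grey, base 400 x 240 mm, 365 mm high. Its front faces its -x; the unwind hooks stick out on its left (+y). Origin: on the table under the base's middle (20 mm before it).
- press_seat (a point): Where the grip block's centre rests when a carrier hangs in the press's two unwind hooks, 235 mm up. Axes as the press: the bar lies along x, either end first. Hooks as on the rack, 84 mm apart along x, tips at +y, 22 mm out and 22 mm up, rail 78 mm off at -y: bring the bar in from +y, 35 to 60 mm up, then lower. The mouth forgives 10 mm in y, 12 mm in x.
- timer: Dwell timer, fixed: white box 120 x 96 mm, top 78 mm up. A black knurled rim, 90 mm in diameter, 20 mm wide, stands 17 mm out of a slot in the top. To its right (-y) a white digit drum turns with it under a hood 84 mm high with a window; the hood begins 12 mm from the middle of the rim. Origin: on the table, below the axle, which is parallel to y and 50 mm up.
- wheel_top (a point): Topmost point of the knurled rim, in the middle of its width, 95 mm above the table, straight over the axle. Axes as the timer: the rim rolls along x here. A shut fingertip pressed on it with a few newtons and moved along x rolls it.
- window (a point): The digit window on top of the timer (20 mm square), through which one digit of the drum is read from above. Digits are 15 mm high, black on white, upright for someone on the -x side.
- dwell_wheel (a joint): Angle of the number wheel, rad: at 0 the 0 is square in the window, each further 0.628 brings the next digit, up to the 9 at 5.65 (stops at both ends); the 6 is at 3.77. Rolling the top of the rim to the timer's +x raises the number. No clicks: it turns stiffly (about 1.6 N at the rim) and stays where it is left, also between digits.
- glue_pot: Open blue glue pot with an orange ring on top, 132 mm in diameter, 91 mm high. Origin: centre of the underside. Stays where it is.
- brush: Glue brush lying on the table along its x axis, about 210 mm long, 34 mm thick. Origin: on the table under its middle. Stays where it is.

How it is judged (in metres and radians):
On the way, in this order (a step that is already met when the one before it is completed fails the run):
1. the wide roll's carrier is lifted clear of the rack's hooks (z of wide_carrier_grip in the frame of rack above 0.26 m and contact force between wide_carrier and rack below 0.1 N and contact force between wide_carrier and the fingers above 1 N), for 0.1 s.
2. its crossbar rests in the press's hooks while still held (distance between wide_carrier_grip and press_seat below 0.018 m and z of wide_carrier_grip in the frame of press_seat below 0.006 m and contact force between wide_carrier and the fingers above 1 N), for 0.1 s.
3. it hangs on the press's hooks by itself, released (distance between wide_carrier_grip and press_seat below 0.018 m and contact force between wide_carrier and the fingers below 0.05 N and contact force between wide_carrier and press above 1 N and linear speed of wide_carrier below 0.1 m/s), for 0.2 s.
4. the wheel shows the 6 in the window (value of joint dwell_wheel between 3.61 and 3.93 rad), for 0.2 s.
At the end, for the whole second after the job is handed in: The wide roll's carrier hangs still and untouched in both press hooks (grip centre within 18 mm of the seat, crossbar level within 7 degrees and along the hooks' pair within 17 degrees), and the wheel shows the 6 within 0.16 rad (a quarter of a digit) of square (all of step 4 and distance between wide_carrier_grip and press_seat below 0.018 m and angle between the y axis of wide_carrier and the x axis of press, either way round below 0.3 rad and angle between wide_carrier's own y axis and vertical between 1.45 and 1.69 rad and contact force between wide_carrier and press above 1 N and contact force between wide_carrier and the fingers below 0.05 N and linear speed of wide_carrier below 0.05 m/s).
It fails at once if the carrier is tipped: its crossbar more than 17 degrees off level (angle between wide_carrier's own y axis and vertical below 1.27 rad or angle between wide_carrier's own y axis and vertical above 1.87 rad).
It fails at once if the carrier is swung or turned more than 40 degrees from hanging upright (angle between wide_carrier's own z axis and vertical above 0.7 rad).
It fails at once if the carrier is set down: let down towards the table, or resting on the pot or the timer (height (world z) of wide_carrier_grip below 0.18 m or contact force between wide_carrier and glue_pot above 1 N or contact force between wide_carrier and timer above 1 N).
It fails at once if the narrow roll's carrier is displaced by more than 25 mm (distance of narrow_carrier from where it was at the start of the episode above 0.025 m).
It fails at once if the glue pot or brush is displaced by more than 30 mm (distance of any of glue_pot, brush from where it was at the start of the episode above 0.03 m).
It also fails if it takes over 64 s, if anything falls off the work surface, if the arm or the gripper's body presses on something with over 40 N, if the wrist force passes 120 N, or if a joint passes its speed limit or range.

## Working session

There is one attempt and no reset: what is moved stays moved. The work goes in short steps, each a Python script; the robot and the scene stay as the last script left them, time stands still between calls to the robot, and variables do not carry over. Pictures are saved under pics/ and viewed, at most 10 in all, crops included, and the job is handed in when it is done.

```bash
ls; mkdir -p pics
python3 - <<'E'
from cell import robot
import cv2, numpy as np
for n in("scene","top"):
    cv2.imwrite(f"pics/{n}0.png",robot.snapshot(n)); p=robot.camera_params(n); print(n,{k:np.round(v,3).tolist() if not isinstance(v,str) else v for k,v in p.items()})
s=robot.sense(); print(s)
E
```

```text
pics
scene {'camera_matrix': [[379.426, 0.0, 322.279], [0.0, 379.426, 196.055], [0.0, 0.0, 1.0]], 'pose': [[0.236, -0.813, 0.532, 1227.396], [0.972, 0.19, -0.141, -257.093], [0.014, 0.55, 0.835, 1142.52], [0.0, 0.0, 0.0, 1.0]]}
top {'camera_matrix': [[388.502, 0.0, 322.643], [0.0, 388.502, 198.509], [0.0, 0.0, 1.0]], 'pose': [[-0.018, 0.994, -0.106, 464.551], [-1.0, -0.016, 0.022, -64.6], [0.02, 0.107, 0.994, 1178.835], [0.0, 0.0, 0.0, 1.0]]}
{'clock': 0.1, 'qpos': array([-1.25398411e+00,  1.26354649e-01, -4.05333274e-02,  1.40543530e+00,
        5.06249716e-05,  1.57075196e+00]), 'qvel': array([ 0.0001306 , -0.00248518,  0.00095385, -0.00189794,  0.00050893,
       -0.00042948]), 'tau': array([-1.46173974e-03, -4.36903882e+01,  3.53607094e+01,  1.36485026e-02,
       -3.31662659e-05,  2.64366982e-06]), 'tcp_pos': array([ 163.45697562, -498.51917676,  247.57595434]), 'ee_rot': array([-3.10075197e+00, -4.95398485e-01,  2.99630112e-04]), 'force': array([-0.59580302, -0.46081326,  0.25942346]), 'ft_torque': array([0.01630272, 0.05533172, 0.00122849]), 'grip_force': 0.0, 'finger_gap': 0.9987811254972842}
```

View pics/top0.png

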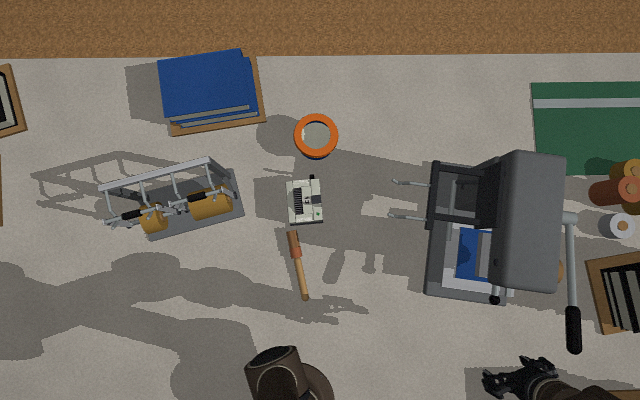

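View pics/scene0.png

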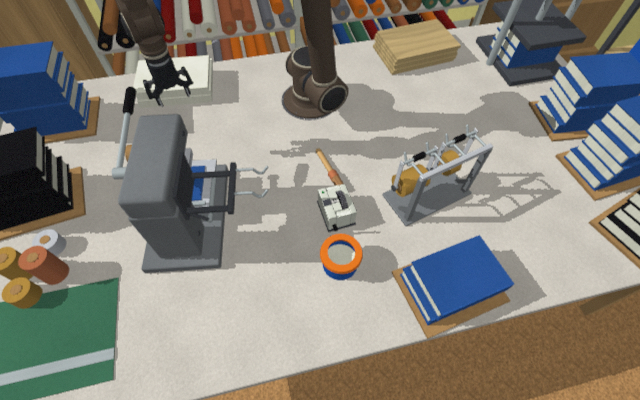

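The top view shows the rack at about (170,200) with the wide roll on the right at (210,205). The timer is at (303,200), the press hooks at (405,183) and (400,215), the pot at (316,135) and the brush at (299,265). I'll zoom in for the exact points.

```bash
cat > h.py <<'E'
from cell import robot
import cv2, numpy as np
from scipy.spatial.transform import Rotation as R
def ray(cam,u,v,z):
    K=np.array(cam["camera_matrix"]);T=np.array(cam["pose"])
    d=np.linalg.inv(K)@[u,v,1]; d=T[:3,:3]@(d*[1,-1,-1]); o=T[:3,3]
    return o+d*(z-o[2])/d[2]
def proj(cam,P):
    K=np.array(cam["camera_matrix"]);T=np.array(cam["pose"])
    c=(T[:3,:3].T@(np.array(P)-T[:3,3]))*[1,-1,-1]; q=K@c; return q[:2]/q[2]
def down(a):  # tool down, jaw (tool y) line along world heading a
    y=np.array([np.cos(a),np.sin(a),0]); z=np.array([0,0,-1.]); x=np.cross(y,z)
    return R.from_matrix(np.c_[x,y,z]).as_rotvec()
E
python3 - <<'E'
import cv2,numpy as np
im=cv2.imread('pics/top0.png')
a=cv2.resize(im[145:245,90:250],None,fx=5,fy=5,interpolation=cv2.INTER_CUBIC)[:, :800]
cv2.imwrite('pics/c1.png',a)
b=cv2.resize(im[140:240,280:440],None,fx=5,fy=5,interpolation=cv2.INTER_CUBIC)
cv2.imwrite('pics/c2.png',b)
E
```

```text
(no output)
```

View pics/c1.png

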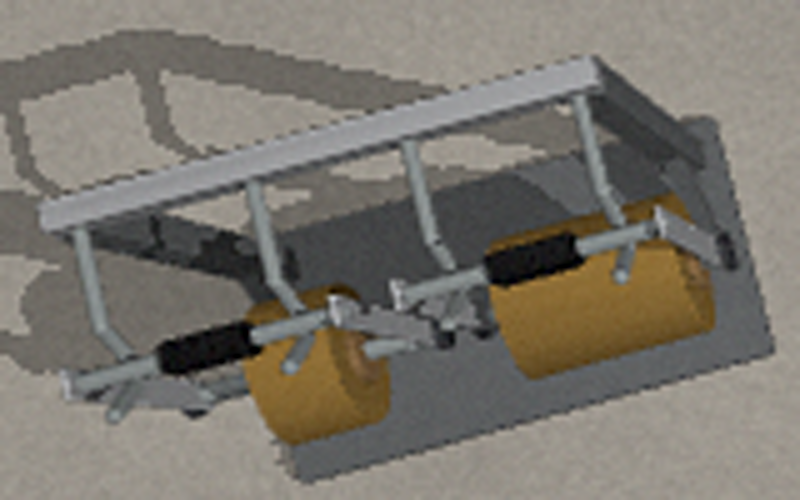

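View pics/c2.png

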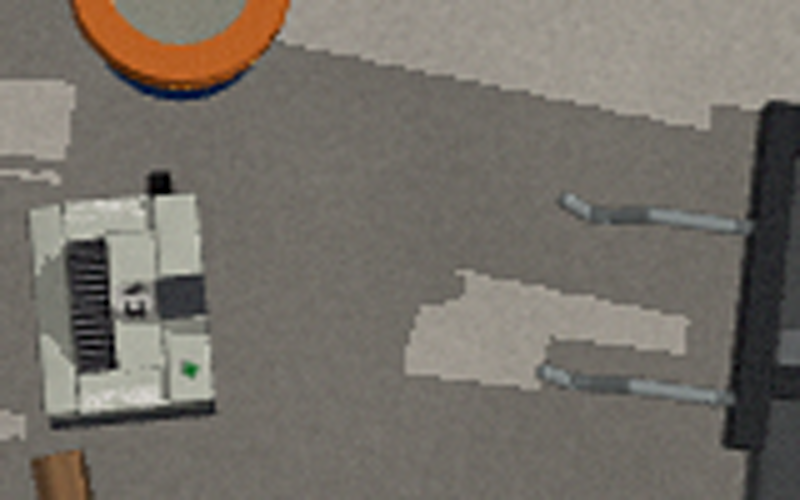

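Run:
```python
from h import *
c=robot.camera_params("top")
A=lambda x,y,z:ray(c,90+x/5-.4,145+y/5-.4,z)
B=lambda x,y,z:ray(c,280+x/5-.4,140+y/5-.4,z)
w=A(532,257,243);n=A(207,347,243);print('wide',w,'narrow',n,np.linalg.norm(w-n)); 
e1,e2=A(400,292,238),A(655,222,238);print('bar',e1,e2,(e1+e2)/2,np.linalg.norm(e1-e2))
d=w-n;print('rack y heading',np.arctan2(-d[1],-d[0]))
t1,t2=B(563,198,257),B(543,370,257);print('tips',t1,t2,np.linalg.norm(t1-t2))
r1,r2=B(748,227,257),B(731,398,257);print('rail ends',r1,r2)
x=(t1-t2)/np.linalg.norm(t1-t2); print('press x heading',np.arctan2(x[1],x[0]))
y=np.array([-x[1],x[0],0]); seat=(t1+t2)/2-22*y; print('seat',seat)
print('wheel',B(90,303,95),B(88,240,92),B(95,368,92))
print('win',B(133,301,84)); print('box',B(30,210,78),B(50,415,78),B(213,402,78),B(195,195,78))
print('pot',ray(c,316,136,91),'brush',ray(c,299,265,17))
print(np.linalg.norm(w[:2]),np.linalg.norm(seat[:2]))
```

```text
wide [575.77611839 219.92556245 243.        ] narrow [534.97612431 373.53861448 243.        ] 158.93901116767748
bar [560.38308311 284.49437428 238.        ] [592.53173015 162.3339298  238.        ] [576.45740663 223.41415204 238.        ] 126.31987057142324
rack y heading 1.8304048382381806
tips [ 607.23678057 -253.16943477  257.        ] [ 524.46317425 -240.46911813  257.        ] 83.74227095626706
rail ends [ 591.74220033 -342.1050313   257.        ] [ 509.54577031 -329.99880588  257.        ]
press x heading -0.15224704656684565
seat [ 562.51346691 -268.56479778  257.        ]
wheel [576.93358583 -18.0688341   95.        ] [612.96740052 -17.22823538  92.        ] [540.6176649  -20.31134801  92.        ]
win [578.81298764 -41.93047999  84.        ]
box [632.70126211  16.29838579  78.        ] [515.41745967   5.98616576  78.        ] [521.15602087 -86.30320636  78.        ] [639.92807262 -78.1644614   78.        ]
pot [761.39339509 -72.69959726  91.        ] brush [392.76161108 -16.61514201  17.        ]
616.3484335444133 623.3365471907781
```

Run:
```python
from h import *
for k in (0,np.pi):
    for nm,p,a in (('pick',[575.8,220,233],.26),('pickhi',[555,212,400],.26),('mid',[460,0,350],.26+.4),('press',[562.5,-268.6,233],.26+1.16),('pressB',[562.5,-268.6,233],.26-1.98),('prepress',[575,-190,330],1.42),('wheel',[577,-18,78],0),('wheel90',[577,-18,78],np.pi/2)):
        q=robot.inverse_kinematics(p,down(a+k)); print(k,nm,None if q is None else np.round(q,2))
    
robot.move_l([100,-300,350],v=250)
robot.reach([400,120,420],down(.26))
s=robot.sense();print(s['clock'],s['tcp_pos'],s['qpos'])
c=robot.camera_params("wrist");print(np.round(c['pose'],2).tolist(),c['camera_matrix'])
cv2.imwrite('pics/w1.png',robot.snapshot("wrist"));np.savez('w1.npz',K=c['camera_matrix'],T=c['pose'])
print(proj(c,[575.8,220,244]))
```

```text
0 pick [0.36 0.3  0.15 1.42 0.   1.68]
0 pickhi [0.36 0.33 0.56 1.8  0.   1.68]
0 mid [0.   0.02 0.07 1.62 0.   0.91]
0 press [-0.45  0.32  0.17  1.42  0.   -0.29]
0 pressB [-0.45  0.32  0.17  1.42  0.    2.85]
0 prepress [-0.32  0.31  0.36  1.63  0.   -0.17]
0 wheel [-0.03  0.28 -0.23  1.06  0.    1.54]
0 wheel90 [-0.03  0.28 -0.23  1.06  0.   -0.03]
3.141592653589793 pick [ 0.36  0.3   0.15  1.42  0.   -1.47]
3.141592653589793 pickhi [ 0.36  0.33  0.56  1.8   0.   -1.47]
3.141592653589793 mid [ 0.    0.02  0.07  1.62  0.   -2.23]
3.141592653589793 press [-0.45  0.32  0.17  1.42  0.    2.85]
3.141592653589793 pressB [-0.45  0.32  0.17  1.42  0.   -0.3 ]
3.141592653589793 prepress [-0.32  0.31  0.36  1.63  0.    2.97]
3.141592653589793 wheel [-0.03  0.28 -0.23  1.06  0.   -1.6 ]
3.141592653589793 wheel90 [-0.03  0.28 -0.23  1.06  0.    3.11]
3.0583 [400.14867183 119.38687555 419.85027994] [ 2.90111938e-01 -1.37251375e-02  1.95456861e-01  1.78031312e+00
 -2.45614706e-04  1.60227786e+00]
[[0.97, -0.24, -0.08, 381.13], [0.26, 0.92, 0.29, 195.11], [-0.0, -0.3, 0.95, 544.33], [0.0, 0.0, 0.0, 1.0]] [[283.12001001   0.         308.43952045]
 [  0.         283.12001001 199.40283572]
 [  0.           0.           1.        ]]
[495.91557409 136.00748977]
```

View pics/w1.png

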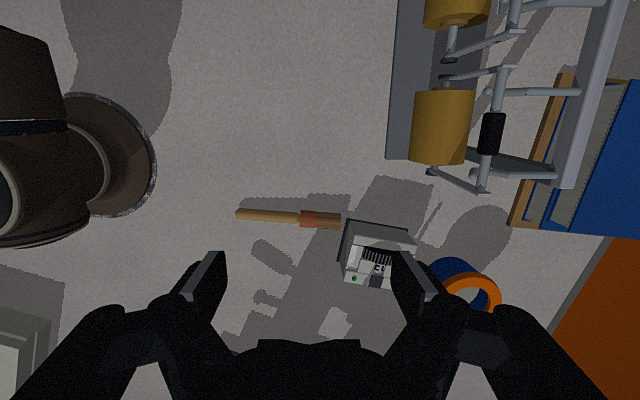

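The block appears at about (492,134), against a predicted (496,136). I'll refine by mask, then grasp and lift.

Run:
```python
from h import *
f=np.load('w1.npz');c=dict(camera_matrix=f['K'],pose=f['T'])
im=cv2.imread('pics/w1.png');m=(im.max(2)<45).astype(np.uint8);k=np.zeros_like(m);k[100:165,470:515]=1
n,l,st,ce=cv2.connectedComponentsWithStats(m*k);i=1+np.argmax(st[1:,4]);print(ce[i],st[i])
p=ray(c,*ce[i],240);print(p)
t=np.array([575.8,220,0])
g=(p+[576,221.5,240])/2; 
a=.26; dx=np.array([np.cos(a),np.sin(a),0])
if np.hypot(*(p-t)[:2])<10:
    g[2]=233; o=down(a)
    robot.reach(g+[0,0,110],o)
    robot.move_l(g+[0,0,50],v=120); print(robot.move_l(g,v=60,force_limit=12))
    print(robot.sense()['tcp_pos'],g); robot.move_gripper(0,force=60)
    s=robot.sense();print(s['clock'],s['finger_gap'],s['grip_force'],s['force'],s['tcp_pos'])
    cv2.imwrite('pics/w2.png',robot.snapshot("wrist"));np.save('g.npy',g)
```

```text
[491.14835165 136.30128205] [ 470  108   45   57 1092]
[573.67948952 218.76821098 240.        ]
False
[574.997471   220.21080512 233.44875841] [574.83974476 220.13410549 233.        ]
6.25 0.18063302444875018 59.68291640281677 [-0.63072028  0.17092133  1.86596916] [574.8455933  220.16942885 233.20303324]
```

View pics/w2.png

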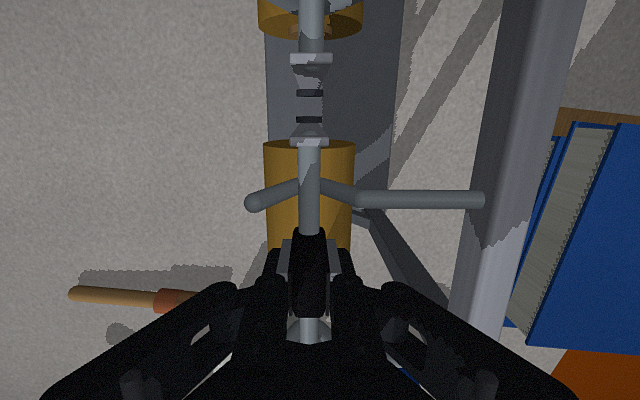

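The grip is good: the gap of 15.4 mm matches the 16 mm block, and the bar runs straight at column 309. Next I lift, draw off and carry.

Run:
```python
from h import *
g=np.load('g.npy');a=.26;dx=np.array([np.cos(a),np.sin(a),0]);dy=np.array([-dx[1],dx[0],0])
c=robot.camera_params("wrist"); e=ray(c,309,228,244); print('block end off along bar (22?)',(e-g)@dy,(e-g)@dx)
P=lambda p,v:(robot.move_l(p,v=v))
P(g+[0,0,48],60); s=robot.sense();print(s['force'],s['finger_gap'],s['grip_force'])
P(g+[0,0,48]-110*dx,90)
P([450,130,350],120)
q=robot.sense()['qpos']; print(q)
yh=np.array([np.sin(.152),np.cos(.152),0])   # press +y
seat=np.array([562.5,-268.6,233.])
pre=seat+85*yh+[0,0,115]; b=-.152+np.pi/2
w=[([470,30,350],a+.35),([490,-80,350],a+.75),(pre,b)]
for p,h in w:
    robot.move_l(p,v=110,rotation=down(h)); s=robot.sense(); print(s['clock'],s['tcp_pos'],s['qpos'][5],s['force'],s['finger_gap'])
c=robot.camera_params("wrist");print(np.round(c['pose'],2).tolist())
cv2.imwrite('pics/w3.png',robot.snapshot("wrist"));np.savez('w3.npz',K=c['camera_matrix'],T=c['pose'])
u=np.array([yh[1],-yh[0],0])
for k in(-42,42): print('tip',proj(c,seat+[0,0,24]+22*yh+k*u),'rail',proj(c,seat+[0,0,24]-70*yh+k*u))
```

```text
block end off along bar (22?) 29.118105226499928 1.1938145335236798
[ 0.3366024  -0.1037984  -4.65256141] 0.17636302779788207 58.916857838630676
[2.81401305e-01 4.11411793e-02 8.99559018e-02 1.62041395e+00
 2.85306995e-04 1.59217636e+00]
10.6417 [469.94409064  30.40117858 349.80247152] 1.0251121811643362 [ 0.42412565 -0.36893369 -3.70683232] 0.17654070999069568
11.8083 [489.92348822 -79.56249285 350.0339438 ] 0.39954829894981836 [-0.33635016  0.93927524 -5.29716868] 0.17152176297522387
13.1833 [ 575.15796433 -184.1961053   348.19108647] -0.15810437574183006 [ 0.38065672  1.20366996 -5.49453409] 0.17536054166704315
[[0.15, -0.94, -0.3, 499.73], [0.99, 0.14, 0.05, -171.25], [-0.0, -0.3, 0.95, 472.7], [0.0, 0.0, 0.0, 1.0]]
tip [223.73344192 157.82683971] rail [103.25434447 157.74408769]
tip [232.53402874 256.11403484] rail [124.66140188 256.03683844]
```

View pics/w3.png

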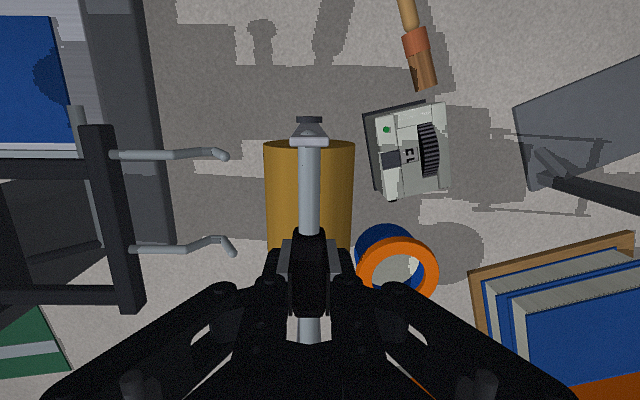

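Hook tips are at (228,157) and (235,255), close to the predicted spots. Checking the bar's offset in the grip.

Run:
```python
from h import *
f=np.load('w3.npz');c=dict(camera_matrix=f['K'],pose=f['T'])
t=robot.sense()['tcp_pos'];u=np.array([np.cos(.152),-np.sin(.152),0]);yh=np.array([np.sin(.152),np.cos(.152),0])
for r,z in((136,355),(146,355),(228,359)): d=ray(c,309,r,t[2]+2+z-350)-t; print(r,d@u,d@yh)
a,b=ray(c,227,156.5,257),ray(c,234,254.5,257); print(a,b,np.linalg.norm(a-b),'seat',(a+b)/2-22*yh)
d=a-b;print(np.arctan2(d[1],d[0]),robot.sense()['ft_torque'])
im=cv2.imread('pics/w3.png');cv2.imwrite('pics/w3c.png',cv2.resize(im[105:285,180:380],None,fx=3,fy=3,interpolation=cv2.INTER_CUBIC))
```

```text
136 -66.47480702658245 1.5409403092654015
146 -62.45655616847127 1.54591151583977
228 -27.73932886352983 1.5824673620597476
[ 523.70233447 -237.78865324  257.        ] [ 606.03343504 -251.62498246  257.        ] 83.48565222298046 seat [ 561.53674652 -266.45316279  257.        ]
2.9750913900038984 [-0.06136966 -0.02616978 -0.01885619]
```

View pics/w3c.png

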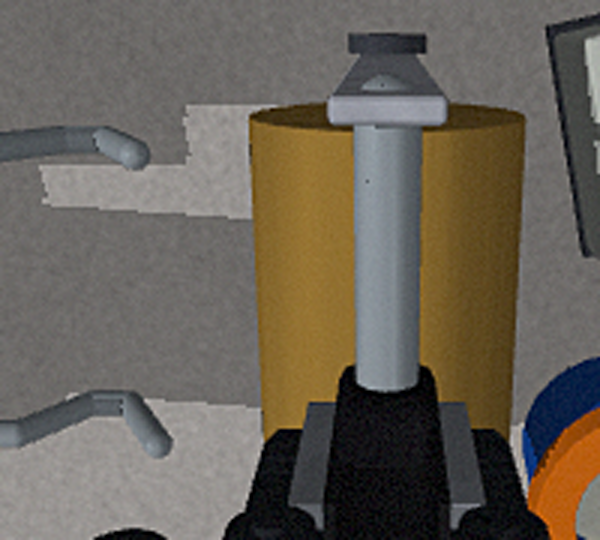

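Run:
```python
from h import *
seat=np.array([562.,-267.5,233.2]);yh=np.array([np.sin(.155),np.cos(.155),0]);o=down(-.155+np.pi/2)
robot.move_l(seat+85*yh+[0,0,50],v=100,rotation=o)
print(robot.move_l(seat+[0,0,50],v=70,force_limit=10)); s=robot.sense();print(s['tcp_pos'],s['force'])
print(robot.move_l(seat+[0,0,8],v=50,force_limit=10)); s=robot.sense();print(s['tcp_pos'],s['force'])
print(robot.move_l(seat+[0,0,-4],v=15,force_limit=7)); robot.dwell(.3); s=robot.sense();print(s['clock'],s['tcp_pos'],s['force'],s['ft_torque'],s['finger_gap'])
cv2.imwrite('pics/w4.png',robot.snapshot("wrist"))
```

```text
False
[ 562.09654717 -267.08649597  283.26499461] [-0.58951386  1.44875248 -4.0574355 ]
False
[ 562.14695268 -267.58022368  241.61528354] [-0.13153821  0.34040212 -4.3175657 ]
True
17.1833 [ 561.8749697  -268.74610044  235.02687696] [ 1.23949813 -5.57214084  3.80840006] [-1.04745733 -0.22178703 -0.02315161] 0.17898340140956023
```

View pics/w4.png

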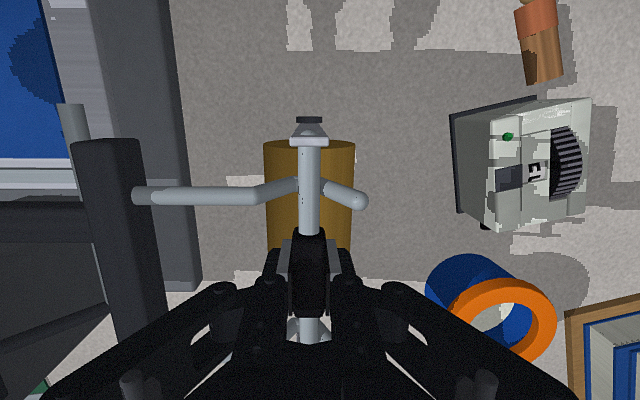

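The bar is in the hooks, but it leans slightly on the tip side (5.6 N towards -y). I'll shift it 3 mm inwards, settle it and release.

Run:
```python
from h import *
yh=np.array([np.sin(.155),np.cos(.155),0])
def S():
    s=robot.sense();print(s['clock'],s['tcp_pos'],s['force'],s['ft_torque']);return s
p=S()['tcp_pos']
p=p-3*yh+[0,0,.5]; robot.move_l(p,v=20); S()
print(robot.move_l(p-[0,0,4],v=15,force_limit=6)); robot.dwell(.3); f=S()
```

```text
17.2333 [ 561.89346001 -268.73527999  235.04357823] [ 0.95890011 -5.26537881  3.08998899] [-1.08094075 -0.17090517 -0.04105155]
17.5833 [ 560.96972362 -271.13450567  234.32787622] [-0.21590193  0.19314078 -4.37981833] [ 0.01561033 -0.04137472 -0.01432239]
True
18.125 [ 561.30182952 -271.35638481  233.08425556] [-1.28446412  1.1213207   5.39124949] [ 0.04952763  0.01873751 -0.02873027]
```

Run:
```python
from h import *
robot.move_gripper(.7); robot.dwell(.4); s=robot.sense();print(s['clock'],s['force'],s['grip_force'])
p=s['tcp_pos']; robot.move_l(p+[0,0,90],v=100)
yh=np.array([np.sin(.155),np.cos(.155),0])
robot.move_gripper(0)
# timer view from behind (-x side of wheel)
robot.reach([520,-60,300],down(0.05)); s=robot.sense();print(s['clock'],s['tcp_pos'])
c=robot.camera_params("wrist");np.savez('w5.npz',K=c['camera_matrix'],T=c['pose'])
cv2.imwrite('pics/w5.png',robot.snapshot("wrist"));cv2.imwrite('pics/top5.png',robot.snapshot("top"))
w=cv2.imread('pics/w5.png');t=cv2.imread('pics/top5.png')[130:250,280:450]
cv2.imwrite('pics/m5.png',np.vstack([w,cv2.resize(np.hstack([t,np.zeros((120,150,3),np.uint8)]),(640,240))[:200]]))
print(proj(c,[577,-18,95]),proj(c,[579,-42,84]))
```

```text
19.025 [0.0051085  0.10371617 0.12148009] 0.0
22.1667 [520.11632598 -60.23736297 300.0494846 ]
[358.99940265 145.41887492] [357.02985039 164.3808806 ]
```

View pics/m5.png

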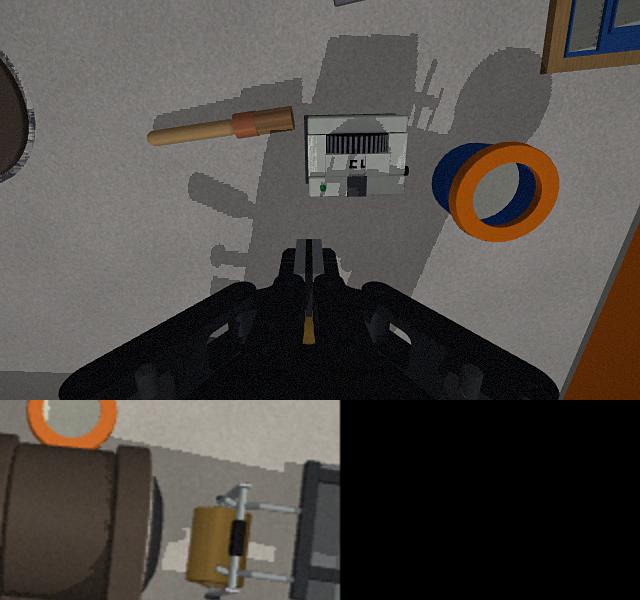

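The carrier hangs level in both hooks and the timer is at (357,155). All ten views are used, so from here I read the digit numerically, by blobs, holes and centroids. I'll move the wrist camera close for that.

```bash
cat >> h.py <<'E'
WT=np.array([577.,-18.,95.]); H=.07
TX=np.array([np.cos(H),np.sin(H),0]); TY=np.array([-TX[1],TX[0],0])
def look():
    robot.reach([565,-97,135],down(H))
    c=robot.camera_params("wrist"); im=robot.snapshot("wrist"); return c,im
def rect(c,im,ctr,hx=15,hy=12,s=10):
    # patch at ctr: rows from +x (top) down, cols from +y (left) to -y
    q=[ctr+hx*TX+hy*TY,ctr+hx*TX-hy*TY,ctr-hx*TX-hy*TY,ctr-hx*TX+hy*TY]
    src=np.float32([proj(c,p) for p in q]); dst=np.float32([[0,0],[2*hy*s,0],[2*hy*s,2*hx*s],[0,2*hx*s]])
    return cv2.warpPerspective(im,cv2.getPerspectiveTransform(src,dst),(2*hy*s,2*hx*s),flags=cv2.INTER_CUBIC)
def blobs(p,hx=15,hy=12,s=10,th=110):
    m=(cv2.cvtColor(p,cv2.COLOR_BGR2GRAY)<th).astype(np.uint8)
    cs,hi=cv2.findContours(m,cv2.RETR_CCOMP,cv2.CHAIN_APPROX_NONE)
    for i,k in enumerate(cs):
        A=cv2.contourArea(k)/s/s
        if A<.8: continue
        x,y,w,h=np.array(cv2.boundingRect(k))/s
        print('hole' if hi[0][i][3]>=0 else 'dark','A%.1f'%A,'x %.1f..%.1f'%(hx-y-h,hx-y),'y %.1f..%.1f'%(hy-x-w,hy-x))
E
python3 - <<'E'
from h import *
c,im=look(); cv2.imwrite('pics/w6.png',im);np.savez('w6.npz',K=c['camera_matrix'],T=c['pose'])
print(robot.sense()['clock'])
ctr=WT-24*TY; ctr[2]=84; print(ctr,proj(c,ctr),proj(c,WT))
p=rect(c,im,ctr);cv2.imwrite('pics/r6.png',p);g=cv2.cvtColor(p,cv2.COLOR_BGR2GRAY);print(np.percentile(g,[2,20,50,80,98]))
for th in (90,120,): print(th);blobs(p,th=th)
# knurl rim extent & box
print('rim patch');q=rect(c,im,WT,hx=45,hy=25);blobs(q,45,25,th=60)
E
```

```text
23.05
[578.67862834 -41.94122401  84.        ] [334.79204773 150.6518211 ] [337.77151683 110.09681057]
[  0.  88. 105. 110. 157.]
90
dark A73.0 x -10.0..0.3 y -5.0..6.3
dark A65.4 x -9.5..10.6 y -12.0..10.7
120
dark A655.6 x -15.0..15.0 y -12.0..12.0
hole A2.0 x 7.1..9.4 y -5.8..-4.2
hole A2.9 x 8.1..9.6 y -1.3..1.6
hole A1.2 x 10.4..11.0 y -0.3..3.1
hole A4.3 x 10.0..11.5 y -8.9..-4.6
rim patch
dark A1.3 x -4.4..-3.2 y 4.5..6.6
dark A38.4 x -10.1..-1.0 y -25.0..-16.9
dark A22.2 x 3.0..8.3 y -25.0..-16.9
dark A1.0 x 8.0..8.6 y -23.2..-18.3
dark A0.8 x 8.0..8.9 y 3.9..5.5
dark A1.0 x 13.5..14.7 y -1.2..0.4
dark A1198.1 x -45.0..45.0 y -10.2..11.8
hole A21.1 x -34.4..-32.3 y -4.8..9.9
hole A2.2 x -34.4..-30.3 y 9.5..10.8
hole A34.2 x -31.3..-28.8 y -8.5..9.7
hole A2.1 x -24.8..-20.3 y 10.1..11.3
hole A1.6 x -9.8..-8.8 y 5.1..9.0
hole A31.3 x -11.5..-8.6 y -9.1..10.2
hole A1.2 x -3.7..-2.9 y -8.7..-6.2
hole A0.9 x -4.0..-2.7 y -2.5..-0.7
hole A2.4 x -3.9..-2.6 y -5.7..-2.7
hole A29.6 x -5.3..-2.6 y -8.8..10.3
hole A42.5 x 0.9..3.7 y -8.9..10.2
hole A40.5 x 6.9..9.7 y -9.0..10.2
hole A4.0 x 12.9..15.3 y 7.2..10.2
hole A1.8 x 18.2..19.1 y -2.5..0.9
hole A2.2 x 18.3..20.3 y 6.7..9.7
hole A34.5 x 22.1..24.7 y -8.8..9.8
hole A31.1 x 26.0..28.2 y -8.7..9.8
hole A1.3 x 27.9..30.1 y 9.7..10.8
hole A17.0 x 28.7..30.6 y -4.8..9.5
```

Run:
```python
from h import *
f=np.load('w6.npz');c=dict(camera_matrix=f['K'],pose=f['T']);im=cv2.imread('pics/w6.png')
ctr=WT-24*TY;ctr[2]=84
p=rect(c,im,ctr,20,16);g=cv2.GaussianBlur(cv2.cvtColor(p,cv2.COLOR_BGR2GRAY),(0,0),4)
print('col mean by y(+16..-16) 2mm, x|<8|',g[120:280].reshape(160,16,20).mean((0,2)).astype(int))
print('row mean by x(+20..-20) 2mm, |y|<8',g[:,80:240].reshape(20,20,160).mean((1,2)).astype(int))
print('row min',g[:,80:240].reshape(20,20,160).min((1,2)))
for th in (40,60,75):
    print(th); blobs(cv2.cvtColor(g,cv2.COLOR_GRAY2BGR),20,16,th=th)
```

```text
col mean by y(+16..-16) 2mm, x|<8| [ 35 100 107 103 102  50  56  75  66  38  90 103 103  96  76  40]
row mean by x(+20..-20) 2mm, |y|<8 [143 143 126 116 107  89  59  59 105 103  74  71  66  42  79 110 127 147
 148 146]
row min [105 105 103 103  63   5   3   3  94  65   3   4   3   3   4  92 104 104
 104 105]
40
dark A3.4 x -20.0..-17.4 y 14.5..16.0
dark A4.5 x -14.4..-11.2 y 14.4..16.0
dark A5.5 x -8.3..-4.4 y 14.3..16.0
dark A49.5 x -9.4..-0.3 y -4.3..5.7
dark A6.0 x -1.8..2.2 y 14.3..16.0
dark A20.0 x -11.1..5.3 y -16.0..-14.5
dark A5.5 x 4.8..8.6 y 14.3..16.0
dark A27.0 x 4.6..9.7 y -4.3..5.6
dark A5.2 x 7.4..12.0 y -16.0..-14.6
dark A4.6 x 11.4..14.7 y 14.4..16.0
dark A3.3 x 17.3..20.0 y 14.6..16.0
60
dark A4.8 x -20.0..-17.0 y 14.2..16.0
dark A6.6 x -14.7..-10.8 y 14.1..16.0
dark A61.0 x -9.6..0.0 y -4.6..6.0
dark A34.0 x 4.4..10.0 y -4.6..5.9
dark A41.7 x -11.5..12.3 y -16.0..-14.0
dark A45.8 x -10.0..20.0 y 14.0..16.0
75
dark A69.9 x -9.8..0.2 y -4.8..6.2
dark A39.4 x 4.2..10.2 y -4.8..6.1
dark A56.1 x -11.7..12.5 y -16.0..-10.9
dark A75.0 x -20.0..20.0 y 13.8..16.0
```

```bash
cat >> h.py <<'E'
def seg(g,top,hx=20,hy=16,s=10,yl=4.8,yr=-3.4,yc=.7):
    """seven-segment darkness of a digit whose upper edge is at x=top (None outside the window)"""
    P=dict(a=(top-1.2,yc),b=(top-4.3,yr),c=(top-10.7,yr),d=(top-13.8,yc),e=(top-10.7,yl),f=(top-4.3,yl),g=(top-7.5,yc))
    def v(x,y):
        if abs(x)>9.3: return None
        r,q=int((hx-x)*s),int((hy-y)*s); return int(g[r-8:r+8,q-8:q+8].mean())
    return {k:v(*t) for k,t in P.items()}
E
python3 - <<'E'
from h import *
f=np.load('w6.npz');c=dict(camera_matrix=f['K'],pose=f['T']);im=cv2.imread('pics/w6.png')
ctr=WT-24*TY;ctr[2]=84
g=cv2.cvtColor(rect(c,im,ctr,20,16),cv2.COLOR_BGR2GRAY)
print('lower',seg(g,.2)); print('upper',seg(g,19.2))
E
```

```text
lower {'a': 104, 'b': 9, 'c': None, 'd': None, 'e': None, 'f': 7, 'g': 7}
upper {'a': None, 'b': None, 'c': 16, 'd': 8, 'e': 110, 'f': None, 'g': None}
```

The upper digit's segments (c, d on, e off) read as 3 and the lower's (b, f, g on, a off) as 4. The wheel therefore stands at about 3.63 and needs about 1.49 rad, or 67 mm of rim. I'll roll a first stroke with force feedback.

```bash
cat >> h.py <<'E'
def stroke(x0,L,n=6,h=6):
    prof=lambda x:np.sqrt(45**2-max(abs(x)-h,0)**2)
    b=WT+3*TY; o=down(H); b[2]=0
    robot.reach(b+x0*TX+[0,0,135],o)
    robot.move_l(b+x0*TX+[0,0,118],v=60); robot.dwell(.1); f0=robot.sense()['force']
    hit=robot.move_l(b+x0*TX+[0,0,96],v=20,force_limit=4)
    z=robot.sense()['tcp_pos'][2]; off=z-50-prof(x0); print('hit',hit,z,off)
    if not hit: return
    for i in range(1,n+1):
        x=x0+L*i/n; robot.move_l(b+x*TX+[0,0,50+prof(x)+off],v=40)
        s=robot.sense(); F=s['force']-f0; off+=np.clip((4.5-F[2])*-.08,-.4,.4)
        print(i,'F',np.round(F,1),'z',round(s['tcp_pos'][2],1))
    robot.move_l(robot.sense()['tcp_pos']+[0,0,25],v=100)
def read(name):
    c,im=look(); cv2.imwrite(f'pics/{name}.png',im); np.savez(name+'.npz',K=c['camera_matrix'],T=c['pose'])
    ctr=WT-24*TY; ctr[2]=84; p=rect(c,im,ctr,20,16); g=cv2.cvtColor(p,cv2.COLOR_BGR2GRAY)
    blobs(cv2.GaussianBlur(p,(0,0),4),20,16,th=65); print(robot.sense()['clock']); return g
E
python3 - <<'E'
from h import *
print(robot.sense()['finger_gap'])
robot.move_l(robot.sense()['tcp_pos']+[0,0,20],v=100)
stroke(-20,40)
g=read('w7')
E
```

```text
0.0006077980599002873
hit True 108.74861536675161 15.981805806065417
1 F [-0.4  0.6  2.7] z 110.6
2 F [0.3 1.5 3.9] z 111.2
3 F [1.  1.  4.1] z 111.2
4 F [0.9 1.1 2.7] z 111.1
5 F [1.9 0.8 3.6] z 110.3
6 F [2.7 1.4 3.2] z 108.4
dark A6.4 x -18.2..-14.4 y 14.0..16.0
dark A105.5 x -6.8..8.9 y -4.6..5.9
dark A45.0 x -11.5..12.4 y -16.0..-13.9
dark A56.1 x -13.0..20.0 y 13.9..16.0
27.825
```

Run:
```python
from h import *
f=np.load('w7.npz');c=dict(camera_matrix=f['K'],pose=f['T']);im=cv2.imread('pics/w7.png')
ctr=WT-24*TY;ctr[2]=84
print(seg(cv2.cvtColor(rect(c,im,ctr,20,16),cv2.COLOR_BGR2GRAY),8.8))
# 5 at +0.9 mm -> 6 needs 0.628 rad less 0.9/31
stroke(-14,45*(.628-.027),n=4)
g=read('w8')
for t in (7,7.7,8.5): print(t,seg(g,t))
```

```text
{'a': 10, 'b': 108, 'c': 8, 'd': 7, 'e': 105, 'f': 4, 'g': 4}
hit True 110.39339144320628 16.110211792237223
1 F [1.4 1.3 2.5] z 111.2
2 F [0.6 0.4 3.9] z 111.2
3 F [0.2 0.6 4.7] z 111.1
4 F [0.4 0.6 3.2] z 110.4
dark A6.5 x -19.2..-15.3 y 14.0..16.0
dark A129.5 x -9.5..6.1 y -4.6..6.0
hole A16.1 x -6.7..-3.0 y -1.7..3.1
dark A45.9 x -11.5..12.4 y -16.0..-13.9
dark A57.2 x -13.2..20.0 y 13.9..16.0
31.5167
7 {'a': 44, 'b': 89, 'c': 11, 'd': 52, 'e': 5, 'f': 8, 'g': 53}
7.7 {'a': 90, 'b': 42, 'c': 10, 'd': 94, 'e': 6, 'f': 8, 'g': 96}
8.5 {'a': 111, 'b': 6, 'c': 9, 'd': 104, 'e': 9, 'f': 6, 'g': 106}
```

The window shows a 6 (one hole, lower half), sitting about 1.9 mm short of centre. One small nudge, then retreat, check and hand in.

Run:
```python
from h import *
stroke(-2,4,n=2)
g=read('w9')
robot.move_l(robot.sense()['tcp_pos']+[-60,0,120],v=150)
print(robot.sense()['clock'])
c=robot.camera_params("top");robot.reach([350,0,350],down(H));t=robot.snapshot("top")
hsv=cv2.cvtColor(t,cv2.COLOR_BGR2HSV)
def cen(lo,hi,box):
    x0,y0,x1,y1=box;m=cv2.inRange(hsv,lo,hi)[y0:y1,x0:x1];a,b=np.nonzero(m);return len(a),b.mean()+x0,a.mean()+y0
print('gold roll',cen((12,120,60),(28,255,255),(360,160,420,240)))
m=(t.max(2)<45)[170:230,380:420];a,b=np.nonzero(m);print('grip',len(a),ray(c,b.mean()+380,a.mean()+170,243))
```

```text
hit True 111.18591469821777 16.185914698217772
1 F [0.7 0.1 3.4] z 111.2
2 F [-0.7  0.   5. ] z 111.2
dark A129.2 x -8.1..7.5 y -4.5..5.9
hole A15.3 x -5.2..-1.5 y -1.7..2.9
dark A45.5 x -11.6..12.3 y -16.0..-13.8
dark A63.4 x -17.2..20.0 y 13.9..16.0
34.4
35.4417
gold roll (795, np.float64(386.2654088050314), np.float64(202.40880503144655))
grip 146 [ 556.04943663 -265.87464824  243.        ]
```

```bash
python3 -c "
from cell import robot
print(robot.close_job())"
```

```text
the job is handed in; nothing more can be done
None
```

The job is handed in at about 36 s of the 64 s allowed: my last measurements had the wide carrier hanging released in both press hooks and the timer's 6 within 0.5 mm of the window's centre; the judge's verdict was not returned.

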